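Find the unlocked conveyor flap and push it open

TASK

Three of the four blue flaps in the conveyor's deck are locked and one is not: press gently with the fingertips on the front part of one flap after another until you find the one that rocks, then push that flap all the way open so that its bay can be inspected, and leave it standing open. Only press and push: do not force the locked flaps, and do not pick up or shift any of the things standing around.

Things in the scene. Friction and masses are not known exactly. Their poses are not given: they have to be found in the camera images.
- conveyor: White fixed conveyor section, 206 mm deep (x) by 500 mm wide (y), flat deck 105 mm above the table. Origin at table height under the hinge line, mid-row; x points from the front (robot's side) to the rear, y left along the row. Four identical blue flaps lie flush in the deck at y = +141, +47, -47, -141 mm (flaps 1 to 4). At y = -246 mm a red stop button stands 28 mm above the deck.
- deck (a point): Point on deck height (105 mm) above the conveyor's origin, same axes. Under each flap is an open bay 84 mm wide (y), x = -66 to +44 mm, 99 mm deep, with 10 mm dividers. Front ledge: x = -96 to -66 mm. Rear ledge: x = +44 to +110 mm, with small loose things on it.
- hinge_line (a point): Point on the tipping axis of all four flaps, mid-row: parallel to the conveyor's y axis, 20 mm below the flaps' top faces, 45 mm behind the push marks. Pressing a flap in front of it sends its front edge down into the bay while its rear edge rises, at most 25 mm above the deck. Pressing behind it moves nothing.
- mark_1 (a point): Centre of the white round push mark (22 mm across) on the top face of flap 1, 15 mm from the flap's front edge, midway across it. It moves with the flap; its axes are the flap's: x to the rear, y left, z out of the top face (level with the deck while closed).
- mark_2 (a point): Centre of the white round push mark (22 mm across) on the top face of flap 2, 15 mm from the flap's front edge, midway across it. It moves with the flap; its axes are the flap's: x to the rear, y left, z out of the top face (level with the deck while closed).
- mark_3 (a point): Centre of the white round push mark (22 mm across) on the top face of flap 3, 15 mm from the flap's front edge, midway across it. It moves with the flap; its axes are the flap's: x to the rear, y left, z out of the top face (level with the deck while closed).
- mark_4 (a point): Centre of the white round push mark (22 mm across) on the top face of flap 4, 15 mm from the flap's front edge, midway across it. It moves with the flap; its axes are the flap's: x to the rear, y left, z out of the top face (level with the deck while closed).
- flap_1 (a joint): Angle of flap 1 (rad): 0 closed and flush, 1.35 fully open against its stop. A flat blue plate 100 mm (x) by 80 mm (y), 5 mm thick, no handle. Its front edge is 60 mm before the hinge line, its rear edge 40 mm behind. Like each of the four, it may be the unlocked one.
- flap_2 (a joint): Angle of flap 2, same make and values. Three flaps, different ones each time, are locked from below by hidden posts: pressed at the mark, a locked flap gives less than 0.06 rad (under 3 mm) and then stands firm.
- flap_3 (a joint): Angle of flap 3, same make and values. The unlocked flap gives way at the mark under 1 to 2 N and falls shut again if let go before about 0.4 rad; beyond about 0.65 rad (finger pushed straight down at the mark some 30 to 35 mm) its weight carries it over to the stop, where it stays.
- flap_4 (a joint): Angle of flap 4, same make, values and behaviour as the others.
- flux_bottle: Small closed bottle with a red cap, 32 mm across, 75 mm tall, standing on the conveyor's rear ledge; origin at its base.
- swab_cup: Grey open cup, 44 mm across, 55 mm tall, standing on the rear ledge; origin at its base.
- marker: White marker pen with a red cap, 130 mm long, 16 mm thick, lying along the rear ledge; origin on its underside.
- tweezers: Steel tweezers, about 125 mm long, 8 mm high, lying on the table in front of the conveyor; origin on the underside.
- screwdriver: Screwdriver lying on the table in front of the conveyor; origin on the underside.
- mug: Blue mug, 80 mm across, 92 mm tall, on the table to the left; origin at its base.
- spool: Solder spool lying flat, 64 mm across, 41 mm tall, on the table to the right; origin at its base.
- board_tray: Black open tray 160 x 120 x 35 mm on the table to the left; origin at its base.

How it is judged:
By the outcome, as a careful person would: the job done as asked, in the order asked, and still so for the second after the job is handed in, with the robot touching nothing.
It also fails if it takes over 48 s, if anything falls off the work surface, if the arm or the gripper's body presses on something with over 40 N, if the wrist force passes 120 N, or if a joint passes its speed limit or range.

ROBOT

A 6-joint arm with a two-finger parallel gripper is mounted at the origin on the work surface. World frame = base frame: x ahead of the robot, y to its left, z up, the work surface at z = 0. Lengths are in m, angles in rad, forces in N, time in s.
With the tool pointing down it reaches from about 0.3 to 0.775 m from the base axis. Payload 14.6 kg.
Tool frame: the origin (TCP) lies on the centre line of the jaws, within the pads' length; the fingertips stand 19 mm ahead of it and the grasp point (between the pads) is the TCP; y points along the fingers, x is the direction in which the jaws open and shut, and the axes are right-handed (so a half turn about y gives the same grasp; the last joint's range is limited). The gripper opens to 94 mm and grips with 3 to 60 N. Pads are 16 mm wide; open, the fingers measure 119 mm over their backs; the gripper's body (75 mm by 177 mm) begins 78 mm behind the grasp point.
Start: joints at [-1.273, 0.3, 1.521, -0, 1.321, -0.067], TCP at [0.196, -0.514, 0.224] pointing down, gripper open.
Joint ranges: [-3.03, 3.03], [-0.79, 2.21], [0.23, 2.52], [-1.04, 4.18], [0, 3.07], [-2.55, 2.55]. Speed limits (rad/s): [2.22, 2.22, 2.57, 3.14, 3.14, 3.14].

INTERFACE

Orientations are given as [roll, pitch, yaw] about the fixed x, y, z axes, in that order (R = Rz(yaw) Ry(pitch) Rx(roll)).
In Python, from station import ctrl, optics gives the robot as it stands.
- The arm moves only by the tool jog_arm, never from a script. Its argument "targets" is a list of rows, each a list of 3 entries, a list of its own where there are three numbers: the finger opening in cm, from 0 to 9.4, then the shift along the tool's x, y, z in cm, then the turn about the tool's y in rad. A call has 1 to 10 rows; each row is the pose to reach, as a shift and turn from the pose commanded when the call began, along the tool's axes at that moment; what a row does not reach only later rows make up. A row lasts 1/10 s, in which the tool goes at most 50 mm and 8.59 degrees, less where a joint would pass 70% of its speed; a pose out of reach is approached as far as the arm can. A call with a gripper value outside its range is refused whole. The fingers move at their own pace and stop on an object; "grip_force" is the grip in N (left out, the last holds). Time passes only in rows, so rows that repeat a pose let the fingers close. It gives the time, the measured TCP pose, the force and the opening at its end, in the units of the state.
- ctrl.get_obs(): the state, without advancing time (a new reading comes with each control period).
- optics.camera(name): name is "side" or "top" or "wrist"; returns a dict with "img" (400x640x3 uint8, red, green, blue), "range_z" (400x640 float32, m along the optical axis (not along the pixel's ray), 0 where there is no reading), "camera_matrix" (3x3 intrinsics, pixels), "world_to_cam" (4x4, takes a point from world to camera coordinates); the wrist camera has in their place "mount" (4x4, takes a point from camera to tool coordinates, whose origin is the TCP and whose axes are the tool frame's). Camera axes: x right, y up, looking along -z (the intrinsics and any distortion apply to the point x, -y, -z); pixel columns grow to the right and rows downward; lengths in m; the calibration is good to about 2 mm. A picture is of the moment at which its call begins: read the wrist's pose just before it.
- ctrl.hand_in(): hands the job in, once; it reports no verdict.
The state is a dict: "time_s": time; "qpos": joint angles; "joint_vel": joint speeds; "tau": joint torques, N m; "ee_pos": TCP position; "eef_rot": TCP orientation; "force": force on the tool from outside, world axes, zero at the start; "moment": the same for the moment, N m; "grip_width": finger opening in m.
Only numpy, scipy, OpenCV 4.12 (cv2) and the standard library are available. Lean on these libraries where they do the work, as an engineer would, in place of code of your own. Each camera call takes 0.05 s, during which the arm holds its last target. There are 200 camera calls.

## Working session

There is one attempt and no reset: what is moved stays moved. The work goes in short steps, Python scripts to look and compute and a tool call to move; the robot and the scene stay as the last step left them, time stands still between calls to the robot, and variables do not carry over. Pictures are saved under pics/ and viewed, about 8 in all and at most 12, crops included, and the job is handed in when it is done.

Besides the shell and the picture viewer there is one more tool, called after ">>>" in YAML: its name, and indented under it one key for each argument. jog_arm: Moves the arm, as the interface text tells. Its arguments: {"type":"object","properties":{"targets":{"type":"array","items":{"type":"array"}},"grip_force":{"type":"number"}},"required":["targets"]}

```bash
mkdir -p pics; ls; python3 - <<'E'
from station import ctrl, optics
import cv2,numpy as np
o=ctrl.get_obs();print({k:np.round(v,3) for k,v in o.items()})
for n in ("top","side"):
    c=optics.camera(n);np.savez(n+"0.npz",**c);cv2.imwrite(f"pics/{n}0.png",c["img"][:,:,::-1]);print(n,c["camera_matrix"],c["world_to_cam"].round(4),[k for k in c])
E
```

```text
pics
{'time_s': np.float64(0.0), 'qpos': array([-1.273,  0.301,  1.522,  0.   ,  1.321, -0.067]), 'joint_vel': array([-0.001,  0.001, -0.   ,  0.001,  0.001,  0.001]), 'tau': array([ 1.0000e-03, -5.3181e+01, -3.5273e+01,  7.1000e-02,  2.4000e-02,
       -0.0000e+00]), 'ee_pos': array([ 0.196, -0.514,  0.224]), 'eef_rot': array([-1.571e+00,  1.000e-03, -1.206e+00]), 'force': array([-0.533, -0.24 , -0.559]), 'moment': array([ 0.057,  0.011, -0.011]), 'grip_width': np.float64(0.094)}
top [[414.93174407   0.         318.68090198]
 [  0.         414.93174407 195.87551104]
 [  0.           0.           1.        ]] [[-1.1400e-02 -9.9990e-01 -3.0000e-03 -1.1300e-02]
 [ 9.8570e-01 -1.1700e-02  1.6810e-01 -5.2030e-01]
 [-1.6810e-01 -1.0000e-03  9.8580e-01 -1.3019e+00]
 [ 0.0000e+00  0.0000e+00  0.0000e+00  1.0000e+00]] ['img', 'range_z', 'camera_matrix', 'world_to_cam']
side [[414.38369175   0.         321.43950012]
 [  0.         414.38369175 201.85062601]
 [  0.           0.           1.        ]] [[-0.9961 -0.0853 -0.0206  0.5032]
 [ 0.0361 -0.6121  0.7899 -0.101 ]
 [-0.08    0.7861  0.6129 -1.2751]
 [ 0.      0.      0.      1.    ]] ['img', 'range_z', 'camera_matrix', 'world_to_cam']
```

View pics/top0.png

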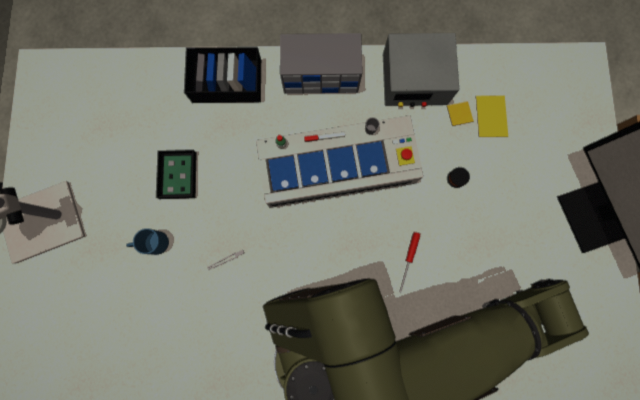

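View pics/side0.png

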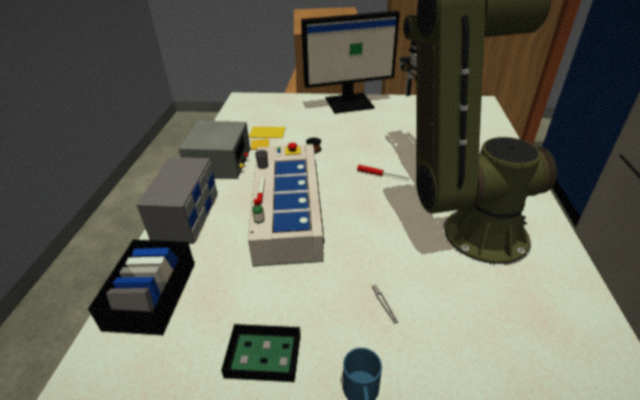

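The top view shows the conveyor turned about 10°. Its marks are near (285,184), (315,179), (344,174) and (375,169), with the bottle, marker and cup behind them and the stop button at (406,155). Next I'll measure the marks.

```bash
cat > h.py <<'E'
import numpy as np,cv2
from scipy.spatial.transform import Rotation as Ro
def ray(c,uv,z):
    K,T=c["camera_matrix"],c["world_to_cam"];R,t=T[:3,:3],T[:3,3]
    o=-R.T@t;d=np.linalg.inv(K)@[uv[0],uv[1],1];d=R.T@(d*[1,-1,-1]);return o+d*(z-o[2])/d[2]
def proj(c,p):
    q=c["world_to_cam"][:3]@np.r_[p,1];q=c["camera_matrix"]@(q*[1,-1,-1]);return q[:2]/q[2]
def zpt(c,uv):
    u,v=np.round(uv).astype(int);z=np.median(c["range_z"][v-1:v+2,u-1:u+2]);K=c["camera_matrix"]
    q=np.linalg.inv(K)@[uv[0],uv[1],1]*z*[1,-1,-1];T=c["world_to_cam"];return T[:3,:3].T@(q-T[:3,3])
def marks(c,box):
    x0,y0,x1,y1=box;im=c["img"][y0:y1,x0:x1];h=cv2.cvtColor(im,cv2.COLOR_RGB2HSV)
    b=cv2.inRange(h,(95,120,40),(125,255,255))
    cs=[k for k in cv2.findContours(b,cv2.RETR_EXTERNAL,cv2.CHAIN_APPROX_NONE)[0] if cv2.contourArea(k)>150]
    out=[]
    for k in cs:
        m=np.zeros_like(b);cv2.drawContours(m,[cv2.convexHull(k)],-1,255,-1);m=cv2.erode(m,np.ones((3,3)))
        w=m&cv2.inRange(h,(0,0,110),(180,110,255)) 
        n,_,s,ce=cv2.connectedComponentsWithStats(w)
        if n>1:
            i=1+np.argmax(s[1:,4]);out.append((ce[i]+[x0,y0],s[i,4],cv2.minAreaRect(k)))
    return out
E
python3 - <<'E'
from h import *
for n,box in (("top",(255,115,430,210)),("side",(240,140,330,270))):
    c=np.load(n+"0.npz")
    for m,a,r in marks(c,box): print(n,m.round(1),a,np.round(r[1],1),"->",ray(c,m,.105).round(4),"depth",zpt(c,m).round(4))
E
```

```text
top [284.5 183.5] 52 [31.2 25.1] -> [0.55   0.0885 0.105 ] depth [0.5498 0.0884 0.1063]
top [314.4 178.5] 53 [31.1 24.7] -> [ 0.5646 -0.0048  0.105 ] depth [ 0.5646 -0.0048  0.1052]
top [343.9 173.6] 54 [31.1 24.8] -> [ 0.5793 -0.097   0.105 ] depth [ 0.5792 -0.097   0.1055]
top [373.5 168.5] 52 [31.4 24.6] -> [ 0.5945 -0.1899  0.105 ] depth [ 0.5944 -0.1899  0.1054]
side [302.9 219.8] 50 [17.1 34.4] -> [0.5488 0.0868 0.105 ] depth [0.5481 0.0914 0.1089]
side [301.8 199.9] 47 [14.1 32.1] -> [ 0.5634 -0.006   0.105 ] depth [ 0.563  -0.0036  0.1069]
side [300.9 182.1] 39 [12.3 30.6] -> [ 0.5779 -0.0995  0.105 ] depth [ 0.5775 -0.097   0.1068]
side [299.9 166.4] 33 [11.  28.2] -> [ 0.5929 -0.1916  0.105 ] depth [ 0.5928 -0.1913  0.1052]
```

```bash
cat >> h.py <<'E'
M={1:(.5495,.0877),2:(.5641,-.0054),3:(.5786,-.0983),4:(.5938,-.1907)};YAW=.159
def shift(p,yaw=YAW-np.pi/2):
    from station import ctrl
    o=ctrl.get_obs();R=Ro.from_euler("xyz",o["eef_rot"]);d=R.inv().apply(np.array(p)-o["ee_pos"])*100
    print("t",o["time_s"].round(2),"pos",o["ee_pos"].round(4),"F",o["force"].round(2),"shift",d.round(2),"turn",round(o["eef_rot"][2]-yaw,3))
E
python3 -c "
from h import *
shift((*M[4],.150))"
```

```text
Traceback (most recent call last):
  File "h.py", line 27, in shift
    print("t",o["time_s"].round(2),"pos",o["ee_pos"].round(4),"F",o["force"].round(2),"shift",d.round(2),"turn",round(o["eef_rot"][2]-yaw,3))
              ^^^^^^^^^^^^^^^^^
AttributeError: 'float' object has no attribute 'round'
```

```bash
sed -i 's/o\["time_s"\].round(2)/round(float(o["time_s"]),2)/' h.py
python3 -c "
from h import *
shift((*M[4],.150))"
```

```text
t 0.1 pos [ 0.1962 -0.5136  0.224 ] F [ 0.28  1.13 -0.36] shift [-15.97   7.42  48.67] turn 0.206
```

>>> jog_arm:
  targets:
    - [0,[-1.6,0,4.9],0.05]
    - [0,[-3.2,0,9.7],0.1]
    - [0,[-4.8,0,14.6],0.15]
    - [0,[-6.4,0,19.5],0.206]
    - [0,[-8,0,24.3],0.206]
    - [0,[-9.6,0,29.2],0.206]
    - [0,[-11.2,0,34.1],0.206]
    - [0,[-12.8,0,38.9],0.206]
    - [0,[-14.4,0,43.8],0.206]
    - [0,[-16,0,48.7],0.206]
  grip_force: 10

```text
time_s: 1.1
ee_pos: [0.5855, -0.1968, 0.2242]
eef_rot: [-1.571, 0.0, -1.412]
force: [-0.1, -1.3, 0.3]
grip_width: 0.0172
```

```bash
python3 -c "
from h import *
shift((*M[4],.150))"
```

```text
t 1.1 pos [ 0.5855 -0.1968  0.2242] F [-0.1  -1.29  0.29] shift [-0.47  7.42  0.92] turn -0.0
```

>>> jog_arm:
  targets:
    - [0,[0,0,0],0]
    - [0,[0,0,0],0]
    - [0,[0,3,0],0]
    - [0,[0,6,0],0]
    - [0,[0,7.4,0],0]
    - [0,[0,7.4,0],0]
    - [0,[0,7.4,0],0]

```text
time_s: 1.8
ee_pos: [0.5844, -0.1992, 0.1518]
eef_rot: [-1.57, -0.001, -1.413]
force: [-0.5, 0.2, 1.0]
grip_width: 0.0004
```

```bash
python3 -c "
from h import *
shift((*M[4],.124))
from station import optics
c=optics.camera('wrist');cv2.imwrite('pics/w1.png',c['img'][:,:,::-1])"
```

```text
t 1.8 pos [ 0.5844 -0.1992  0.1518] F [-0.55  0.15  0.99] shift [-0.7   2.78  1.06] turn -0.001
```

View pics/w1.png

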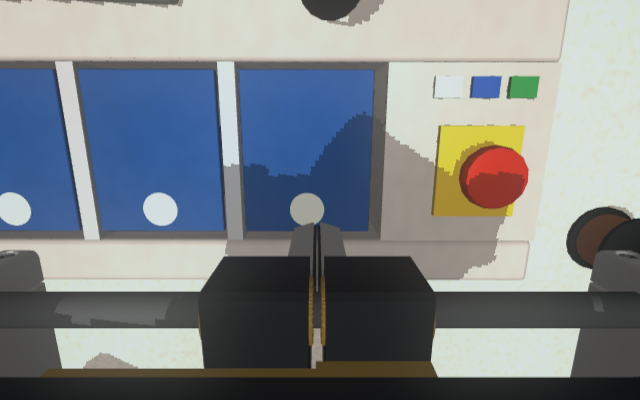

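The wrist view shows the closed tips at (318,228), just in front and to the right of flap 4's mark at (307,208). That agrees with the shift I computed, so I'll correct and descend to just above the mark.

>>> jog_arm:
  targets:
    - [0,[-0.7,0,1.05],0]
    - [0,[-0.7,1.0,1.05],0]
    - [0,[-0.7,2.2,1.05],0]
    - [0,[-0.7,2.4,1.05],0]
    - [0,[-0.7,2.4,1.05],0]

```text
time_s: 2.35
ee_pos: [0.5932, -0.1899, 0.1256]
eef_rot: [-1.572, 0.001, -1.412]
force: [0.3, -0.5, 0.4]
grip_width: 0.0004
```

>>> jog_arm:
  targets:
    - [0,[0,0.1,0],0]
    - [0,[0,0.2,0],0]
    - [0,[0,0.2,0],0]

```text
time_s: 2.65
ee_pos: [0.5936, -0.19, 0.1245]
eef_rot: [-1.571, -0.0, -1.412]
force: [0.2, -0.6, 0.9]
grip_width: 0.0005
```

>>> jog_arm:
  targets:
    - [0,[0,0.1,0],0]
    - [0,[0,0.2,0],0]
    - [0,[0,0.2,0],0]

```text
time_s: 2.95
ee_pos: [0.5935, -0.1901, 0.123]
eef_rot: [-1.571, -0.0, -1.412]
force: [-3.2, -0.9, 6.2]
grip_width: 0.0007
```

>>> jog_arm:
  targets:
    - [0,[0,0.05,0],0]
    - [0,[0,0.05,0],0]

```text
time_s: 3.15
ee_pos: [0.5935, -0.1901, 0.1229]
eef_rot: [-1.57, -0.0, -1.412]
force: [-4.5, 1.3, 8.9]
grip_width: 0.0006
```

Flap 4 stands firm at 9 N, so it's locked. On to flap 3, 94 mm along −x of the tool.

>>> jog_arm:
  targets:
    - [0,[0,-1.5,0],0]
    - [0,[-3,-1.8,0],0]
    - [0,[-6,-1.8,0],0]
    - [0,[-8.5,-1.8,0],0]
    - [0,[-9.4,-1.8,0],0]
    - [0,[-9.4,-1.0,0],0]
    - [0,[-9.4,-0.4,0],0]
    - [0,[-9.4,-0.4,0],0]
    - [0,[-9.4,-0.4,0],0]

```text
time_s: 4.05
ee_pos: [0.5786, -0.098, 0.1256]
eef_rot: [-1.571, 0.0, -1.413]
force: [-0.3, 0.4, 0.7]
grip_width: 0.0005
```

```bash
python3 -c "
from h import *
shift((*M[3],.124))"
```

```text
t 4.05 pos [ 0.5786 -0.098   0.1256] F [-0.25  0.35  0.72] shift [ 0.03  0.16 -0.01] turn -0.001
```

>>> jog_arm:
  targets:
    - [0,[0,0.1,0],0]
    - [0,[0,0.2,0],0]
    - [0,[0,0.2,0],0]

```text
time_s: 4.35
ee_pos: [0.5787, -0.0974, 0.124]
eef_rot: [-1.571, -0.0, -1.412]
force: [-0.4, -0.1, 1.0]
grip_width: 0.0005
```

>>> jog_arm:
  targets:
    - [0,[0,0.1,0],0]
    - [0,[0,0.15,0],0]
    - [0,[0,0.15,0],0]

```text
time_s: 4.65
ee_pos: [0.5787, -0.0972, 0.123]
eef_rot: [-1.571, -0.0, -1.412]
force: [-3.2, -0.5, 5.6]
grip_width: 0.0004
```

>>> jog_arm:
  targets:
    - [0,[0,0.07,0],0]
    - [0,[0,0.07,0],0]

```text
time_s: 4.85
ee_pos: [0.5788, -0.0973, 0.1229]
eef_rot: [-1.57, -0.001, -1.412]
force: [-5.6, 0.5, 11.0]
grip_width: 0.0007
```

Flap 3 gives nothing at 11 N, so it's locked too. Next is flap 2.

>>> jog_arm:
  targets:
    - [0,[0,-1.5,0],0]
    - [0,[-3,-1.8,0],0]
    - [0,[-6,-1.8,0],0]
    - [0,[-8.5,-1.8,0],0]
    - [0,[-9.4,-1.8,0],0]
    - [0,[-9.4,-1.0,0],0]
    - [0,[-9.4,-0.4,0],0]
    - [0,[-9.4,-0.4,0],0]
    - [0,[-9.4,-0.4,0],0]

```text
time_s: 5.75
ee_pos: [0.5638, -0.0052, 0.1254]
eef_rot: [-1.571, 0.0, -1.413]
force: [-1.1, -0.5, 0.9]
grip_width: 0.0004
```

>>> jog_arm:
  targets:
    - [0,[0,0.1,0],0]
    - [0,[0,0.2,0],0]
    - [0,[0,0.2,0],0]

```text
time_s: 6.05
ee_pos: [0.5639, -0.0045, 0.1238]
eef_rot: [-1.571, -0.0, -1.412]
force: [0.3, -1.3, 0.3]
grip_width: 0.0004
```

>>> jog_arm:
  targets:
    - [0,[0,0.1,0],0]
    - [0,[0,0.15,0],0]
    - [0,[0,0.15,0],0]

```text
time_s: 6.35
ee_pos: [0.5637, -0.0043, 0.1222]
eef_rot: [-1.571, -0.0, -1.412]
force: [-1.5, -0.8, 1.4]
grip_width: 0.0007
```

>>> jog_arm:
  targets:
    - [0,[0,0.1,0],0]
    - [0,[0,0.15,0],0]
    - [0,[0,0.15,0],0]

```text
time_s: 6.65
ee_pos: [0.5637, -0.0043, 0.1206]
eef_rot: [-1.571, 0.0, -1.412]
force: [-0.8, -0.5, 1.2]
grip_width: 0.0004
```

>>> jog_arm:
  targets:
    - [0,[0,0.1,0],0]
    - [0,[0,0.15,0],0]
    - [0,[0,0.15,0],0]

```text
time_s: 6.95
ee_pos: [0.5638, -0.0043, 0.1191]
eef_rot: [-1.571, 0.0, -1.412]
force: [-1.7, -0.5, 2.4]
grip_width: 0.0006
```

Flap 2 has given about 5 mm under 1–2 N, so it's the one that rocks. I'll push it on down.

>>> jog_arm:
  targets:
    - [0,[0,0.2,0],0]
    - [0,[0,0.5,0],0]
    - [0,[0,0.8,0],0]
    - [0,[0,0.8,0],0]

```text
time_s: 7.35
ee_pos: [0.5637, -0.0043, 0.1106]
eef_rot: [-1.571, 0.0, -1.412]
force: [-0.3, -0.9, 0.1]
grip_width: 0.0004
```

>>> jog_arm:
  targets:
    - [0,[0,0.3,0],0]
    - [0,[0,0.6,0],0]
    - [0,[0,0.9,0],0]
    - [0,[0,1.2,0],0]
    - [0,[0,1.2,0],0]

```text
time_s: 7.85
ee_pos: [0.5637, -0.0043, 0.0987]
eef_rot: [-1.571, 0.0, -1.412]
force: [-0.7, 0.1, 0.4]
grip_width: 0.001
```

>>> jog_arm:
  targets:
    - [0,[0,0.3,0],0]
    - [0,[0,0.6,0],0]
    - [0,[0,0.9,0],0]
    - [0,[0,1.2,0],0]
    - [0,[0,1.5,0],0]
    - [0,[0,1.5,0],0]

```text
time_s: 8.45
ee_pos: [0.5636, -0.0043, 0.0838]
eef_rot: [-1.571, 0.0, -1.412]
force: [-0.2, -0.5, -0.2]
grip_width: 0.0006
```

>>> jog_arm:
  targets:
    - [0,[0,0,0],0]
    - [0,[0,0,0],0]
    - [0,[0,0,0],0]
    - [0,[0,-0.5,0],0]
    - [0,[0,-2,0],0]
    - [0,[0,-4,0],0]
    - [0,[0,-7,0],0]
    - [0,[0,-11,0],0]
    - [0,[0,-14,0],0]
    - [0,[0,-14,0],0]

```text
time_s: 9.45
ee_pos: [0.5651, -0.0044, 0.2291]
eef_rot: [-1.564, -0.002, -1.412]
force: [0.5, 0.6, -0.4]
grip_width: 0.0004
```

```bash
python3 - <<'E'
from h import *
from station import optics
shift((*M[2],.124))
c=optics.camera('wrist');cv2.imwrite('pics/w2.png',c['img'][:,:,::-1])
s=optics.camera('side');cv2.imwrite('pics/s2.png',cv2.resize(s['img'][120:280,220:380,::-1],None,fx=3.7,fy=3.7,interpolation=cv2.INTER_CUBIC))
np.savez('side1.npz',**s)
E
```

```text
t 9.45 pos [ 0.5651 -0.0044  0.2291] F [ 0.48  0.56 -0.38] shift [ 0.07 10.51 -0.19] turn -0.0
```

View pics/w2.png

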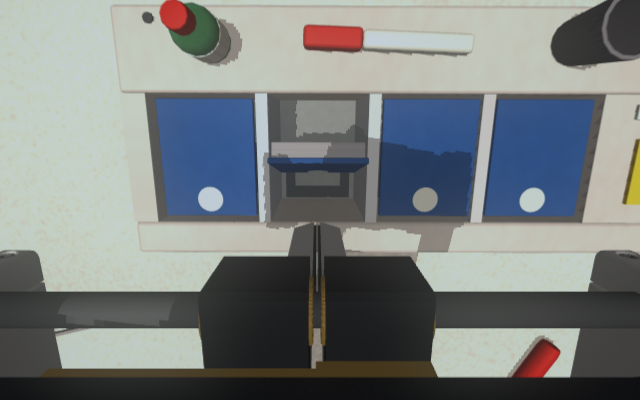

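View pics/s2.png

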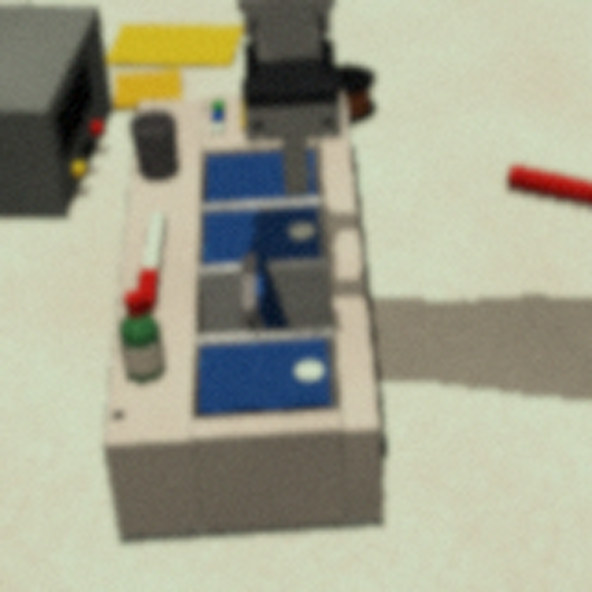

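Both views show flap 2 standing near-vertical, with its raised edge at wrist pixel (318,150). The other three flaps are flush, and the bottle, pen and cup stand as before. Before handing in, I'll check the angle from the raised edge.

```bash
python3 - <<'E'
from h import *
from station import optics,ctrl
o=ctrl.get_obs();c=optics.camera('wrist')
R=Ro.from_euler("xyz",o["eef_rot"]).as_matrix();T=np.eye(4);T[:3,:3]=R;T[:3,3]=o["ee_pos"]
W=T@c["mount"];v,u=np.mgrid[100:218,272:366];z=c["range_z"][100:218,272:366]
P=np.stack([u,v,np.ones_like(u)],-1)@np.linalg.inv(c["camera_matrix"]).T*z[...,None]*[1,-1,-1]
P=P[z>0]@W[:3,:3].T+W[:3,3]
xc=np.array([np.cos(YAW),np.sin(YAW)]);h=np.array(M[2])+.045*xc;X=(P[:,:2]-h)@xc*1000;Z=(P[:,2]-.105)*1000
t=Z>8
print("raised pts",t.sum(),"x,z top",np.percentile(X[t],[5,50,95]).round(1),np.percentile(Z[t],[5,50,98]).round(1))
e=Z>np.percentile(Z[t],90);print("edge x",X[e].mean().round(1))
for a in(1.2,1.35):
  for n,k in(("top",20),("under",15)):print(a,n,"rear edge",np.round([40*np.cos(a)-k*np.sin(a),40*np.sin(a)+k*np.cos(a)-20],1))
E
```

```text
raised pts 2198 x,z top [-13.6  -4.6   3. ] [17.5 21.2 24.6]
edge x -10.1
1.2 top rear edge [-4.1 24.5]
1.2 under rear edge [ 0.5 22.7]
1.35 top rear edge [-10.8  23.4]
1.35 under rear edge [-5.9 22.3]
```

```bash
python3 -c "
from station import ctrl
print(ctrl.hand_in(), ctrl.get_obs()['time_s'])"
```

```text
the job is handed in; nothing more can be done
the job is handed in; nothing more can be done
```

Flap 2 was the unlocked one. It now stands open, and I handed the job in at about 9.5 s of the 48 s allowed.

- **Pressing:** I pressed flaps 4, 3 and 2 in turn with closed fingertips. Flaps 4 and 3 stood firm at about 9 N and 11 N, giving only about 1 mm. Flap 2 gave way under 1–2 N. I pushed it 40 mm straight down and withdrew straight up. Flap 1 was never touched, because flap 2 had already been found.
- **Last checks:** The wrist and side pictures show flap 2 near-vertical and the other three flaps flush. The bottle, pen and cup on the rear ledge were still standing in place. The arm was clear, with the fingertips about 105 mm above the deck.
- **Angle:** Depth readings put flap 2's raised edge at x ≈ −10 mm and about 24 mm above the deck. A fully open flap (1.35 rad) should read −10.8 mm and 23.4 mm. Some raised depth points lay further back, up to x = +3 mm, than the plate alone explains. I took these to be the flap's rear side and did not look into them.
- **Other differences:** The side camera placed the marks 1–2.5 mm away from the top camera, roughly what its stated accuracy allows.

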